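# Unlock the capsule clamp and take out the filled plate

## Task

Draw the red-headed locking pin up out of the capsule clamp and hang it in the yellow side notch, then slide the jaw open by its blue fin. Lift the filled capsule plate (green capsules) out of the clamp, keep it level, and set it down gently, flat on the white tray. Leave the beaker, weight, spatula and empty plate where they are.

Things in the scene. Friction and masses are not known exactly. Their poses are not given: they have to be found in the camera images.
- clamp: Fixed clamp. Grey base 140 (x) x 260 mm, y -75 to +185, top at z = 24 mm. Origin: table level, under the middle of the plate's seat; z up. The plate stands on the base between the fixed jaw (face y = -41, top z = 58) and the sliding jaw (closed: face y = +41, top z = 64, a lip overhangs the plate's edge by 5 mm); jaws 60 mm wide in x. The jaw opens along clamp +y.
- jaw (a joint): Travel of the sliding jaw in m: 0 closed, 0.055 fully open (moves along the clamp's +y, friction about 4 N). It is locked by the pin while that is in its bore.
- jaw_handle (a point): Top centre of the blue upright fin on the sliding jaw, moves with it. Fin 12 mm thick along the slide (clamp y), 40 mm wide (clamp x), standing 32 mm above the jaw's top (z = 64 to 96 mm above the table); when closed at clamp x = 0, y = +57 mm.
- pin: Loose locking pin, 70 g. Origin on its axis at the collar's underside, z up. Shank 10 mm thick, 42 mm long below the origin; collar 27 mm wide, z 0 to 4; red round knob 22 mm wide, z 4 to 32. Starts in its bore (12 mm wide, mouth at clamp x = 0, y = +105, z = 50 mm), 48 mm behind the fin: grip the knob across clamp x so the fingers miss the fin; it must rise 42 mm to be out.
- notch (a point): Seat of the yellow side notch on the clamp's -x side (axes as the clamp's): U slot 16 mm wide (clamp y), open to clamp -x, in a plate 8 mm thick, top at z = 60 mm. The point is at the plate's top, midway between the walls, 10 mm from the closed end, 21 mm from the mouth. A parked pin hangs by its collar, shank through the slot, its origin at this point.
- plate: Loose filled capsule plate, two ivory layers, 150 g: 50 (x) x 80 (y) x 30 mm high, 4 x 6 green capsule ends standing 6 mm above the middle of its top. Origin at the centre of its underside, z up. Starts on the clamp base between the jaws, 80 mm length along clamp y, up to 7 mm off the middle along clamp x. Its +x and -x sides (50 mm apart) are free for the fingers.
- white_tray_floor (a point): Centre of the white tray's floor, on its upper surface (5 mm above the table); axes as the tray's. Fixed square white tray, 130 x 130 mm outside, 120 x 120 mm inside, rim 11 mm high. Its place is swapped at random with that of the blue tray.
- blue_tray: Fixed blue tray of the same size; holds the empty plate. Not a target.
- empty_plate: Bystander: plate of the same size as the filled one but without capsules, lying in the blue tray. Origin at the centre of its underside.
- beaker: Bystander: glass beaker, 64 mm diameter, 85 mm high, to the near left of the clamp. Origin at the underside.
- weight: Bystander: small brass balance weight, 28 mm diameter, 42 mm high, in front of the clamp near the trays. Origin at the underside.
- spatula: Bystander: wooden-handled spatula lying on the left of the clamp. Origin at its underside.

How it is judged:
By the outcome, as a careful person would: the job done as asked, in the order asked, and still so for the second after the job is handed in, with the robot touching nothing.
It also fails if it takes over 66 s, if anything falls off the work surface, if the arm or the gripper's body presses on something with over 40 N, if the wrist force passes 120 N, or if a joint passes its speed limit or range.

## Robot

A 6-joint arm with a two-finger parallel gripper is mounted at the origin on the work surface. World frame = base frame: x ahead of the robot, y to its left, z up, the work surface at z = 0. Lengths are in m, angles in degrees, forces in N, time in s.
With the tool pointing down it reaches from about 0.275 to 0.875 m from the base axis. Payload 12.5 kg.
Tool frame: the origin (TCP) lies on the centre line of the jaws, within the pads' length; the fingertips stand 17 mm ahead of it and the grasp point (between the pads) lies 2 mm behind it; z points along the fingers, y is the line along which they close (so a half turn about z gives the same grasp; the last joint's range is limited). The gripper opens to 85 mm and grips with 20 to 120 N. Pads are 22 mm wide; open, the fingers measure 114 mm over their backs; the gripper's body (76 mm by 85 mm) begins 54 mm behind the grasp point. The pads swing forward as they close: fully open they stand 13 mm farther back than shut.
Start: joints at [-72.514, 20.094, 94.641, -0, 65.266, -4.847], TCP at [0.209, -0.509, 0.248] pointing down, gripper open.
Joint ranges: [-157.81, 157.81], [-45, 120.19], [0.68, 151.7], [-89.99, 269.99], [4.06, 180], [-164.3, 164.3]. Speed limits (degrees/s): [127.2, 127.2, 159.86, 180, 180, 180].

## Interface

Orientations are given as a 3x3 rotation matrix whose columns are the frame's x, y, z axes.
In Python, from station import ctrl gives the robot as it stands. The module is installed in compiled form; this text tells all that it offers. Calls block until the motion is done:
- ctrl.movep(position, orientation): joint-space move of the TCP to a pose.
- ctrl.move_linear(position, orientation=None, speed=0.15, max_force=None): straight line of the TCP; orientation=None keeps the orientation; speed is the mean speed in m/s. With max_force (N) it stops when the force on the tool has changed by that much, and returns True; else False.
- ctrl.move_joints(angles): joint-space move.
- ctrl.command_gripper(opening): opening from 0.0 (shut) to 1.0 (fully open); the grip force is fixed at half the most; returns when the fingers have stopped.
- ctrl.wait(seconds).
- ctrl.inverse_kinematics(position, orientation): joint angles nearest the present ones, or None.
- ctrl.sense(): the state.
- ctrl.capture(name): name is "scene" or "side" or "wrist"; returns the picture (384x512x3 uint8, red, green, blue); there is no depth.
- ctrl.camera_model(name): a dict with "vfov" (degrees; the focal length in pixels is half the picture's height over the tangent of half this angle, whatever the lens; pixels are square), "cx", "cy" (the principal point, pixels), "R" (3x3) and "t" (3): a world point X has camera coordinates R X + t. Camera axes: x right, y down, z forward; pixel columns grow to the right and rows downward; lengths in m; the calibration is good to about 2 mm. The wrist camera is an equidistant fisheye: a pixel r from the principal point sees the ray r / f radians off the axis. A picture is of the moment at which its call begins: read the wrist's pose just before it. camera_model takes no time and is no camera call; for the wrist camera it gives the pose at the moment of the call.
A pose or a line that the arm cannot do raises ctrl.MotionError and nothing moves.
- ctrl.finish_job(): hands the job in; it is judged then, once.
Trained networks look in the newest picture that a camera, given by its name, has taken for a name from the list of things; names that differ only in an ending like _2 or _b are one class to them, and where a whole thing is asked for, a point or a joint stands for the part that bears it (a point fixed in the world has none). Each returns a list of dicts, best first, with "p" (0 to 1); they miss things now and then, are a little off and sometimes report something else, mostly with a low value. They report only what shows in the picture. A call takes as long as a camera call.
- ctrl.silhouettes(camera, label): "region" (384x512 bool, what is visible of it) and "extent" ([left, top, right, bottom] in pixels, round what is visible of it).
- ctrl.tip_of(camera, label): "position" ([column, row] in pixels: a listed point, or the origin of a listed thing).
The state is a dict: "time_s": time; "qpos": joint angles; "dq": joint speeds; "effort": joint torques, N m; "tool_pos": TCP position; "tool_rot": TCP orientation; "force": force on the tool from outside, world axes, zero at the start; "ft_torque": the same for the moment, N m; "width": opening from 0.0 (shut) to 1.0 (fully open); "gripper_force": force on a finger pad.
Only numpy, scipy, OpenCV 4.12 (cv2) and the standard library are available. Lean on these libraries where they do the work, as an engineer would, in place of code of your own. Each camera call takes 0.05 s, during which the arm holds its last target. There are 200 camera calls.

## Working session

There is one attempt and no reset: what is moved stays moved. The work goes in short steps, each a Python script; the robot and the scene stay as the last script left them, time stands still between calls to the robot, and variables do not carry over. Pictures are saved under pics/ and viewed, at most 10 in all, crops included, and the job is handed in when it is done.

```bash
mkdir -p pics; cat > h.py <<'E'
import numpy as np, cv2
from station import ctrl
def ray(m,px):
    f=192/np.tan(np.radians(m["vfov"]/2)); d=(np.array(px,float)-[m["cx"],m["cy"]])/f
    R=np.array(m["R"]);t=np.array(m["t"])
    if m.get("fish"):
        r=np.hypot(*d); v=np.r_[d/max(r,1e-9)*np.sin(r),np.cos(r)]
    else: v=np.r_[d,1]
    v=R.T@v; return -R.T@t, v/np.linalg.norm(v)
def tri(rs):
    A=[np.eye(3)-np.outer(v,v) for c,v in rs]
    X=np.linalg.solve(sum(A),sum(a@c for a,(c,v) in zip(A,rs)))
    return X,[float(np.linalg.norm(a@(X-c))) for a,(c,v) in zip(A,rs)]
def onz(r,z): c,v=r; return c+v*(z-c[2])/v[2]
def model(n):
    m=dict(ctrl.camera_model(n)); m["fish"]=(n=="wrist"); return m
def save(n,img): cv2.imwrite(f"pics/{n}.png",cv2.cvtColor(img,cv2.COLOR_RGB2BGR))
E
python3 - <<'E'
from h import *
M={}
ims=[]
for n in ["scene","side","wrist"]:
    M[n]=model(n); ims.append(ctrl.capture(n))
save("a",cv2.resize(np.vstack([np.hstack(ims[:2]),np.hstack([ims[2],0*ims[2]])]),(800,600)))
for l in ["clamp","jaw_handle","pin","notch","plate","white_tray_floor","blue_tray","beaker","weight","spatula","empty_plate"]:
    rs=[]
    for n in M:
        d=ctrl.tip_of(n,l)
        if d:
            p=d[0]["position"]; r=ray(M[n],p); rs.append(r)
            print(l,n,np.round(p,1),round(d[0]["p"],2),len(d))
    if len(rs)>1: X,e=tri(rs); print("   ",X.round(4),np.round(e,4))
print(ctrl.sense()["time_s"])
E
```

```text
clamp scene [257.7 229.5] 0.85 1
clamp side [261.2 191.6] 0.9 2
    [ 0.5564  0.0264 -0.0051] [0.0031 0.0031]
jaw_handle side [249.1 177.1] 0.92 2
pin scene [277.5 205.6] 0.63 1
pin side [235.6 199.3] 0.48 1
    [0.5492 0.1117 0.0416] [0.0053 0.0053]
notch scene [252.3 186.6] 0.62 2
notch side [274.2 212.8] 0.8 1
    [0.4435 0.0873 0.0601] [0.0011 0.0011]
plate scene [253.2 225.2] 0.87 1
plate side [262.6 177.9] 0.98 1
    [0.5672 0.0064 0.0266] [0.0004 0.0004]
white_tray_floor scene [162.6 284.3] 0.64 1
white_tray_floor side [316.2 127.5] 0.79 1
    [ 0.6151 -0.2812  0.0049] [0.0033 0.0033]
blue_tray scene [148.9 238.9] 0.61 1
blue_tray side [361.6 165.1] 0.58 1
    [ 0.4233 -0.2505 -0.0055] [0.0012 0.0012]
beaker scene [304.4 175.2] 0.92 1
beaker side [213.5 310.7] 0.83 1
    [ 0.3909  0.3401 -0.0084] [0.0073 0.0073]
weight scene [188.  211.6] 0.62 1
weight side [343.7 206.5] 0.47 1
    [ 0.3654 -0.0994 -0.0097] [0.0028 0.0028]
spatula scene [350.3 193.6] 0.91 2
spatula side [146.3 274.6] 0.63 1
    [ 0.5679  0.3928 -0.0095] [0.0053 0.0053]
empty_plate scene [147.  235.1] 0.8 1
empty_plate side [366.9 161.3] 0.82 1
    [ 0.4167 -0.2556  0.0083] [0.0054 0.0054]
1.8
```

View pics/a.png

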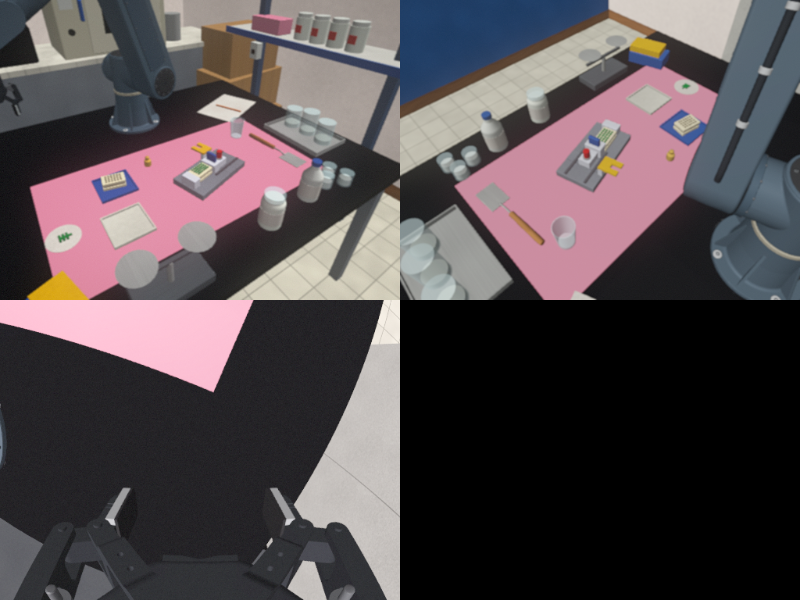

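The scene and side pictures agree with the networks: the clamp is at about (0.557, 0.02), the white tray at (0.615, -0.28), and the notch is on the robot side. Next I measure with the wrist camera.

```bash
cat >> h.py <<'E'
def down(yaw): # tool y axis along world direction yaw(deg), z down
    a=np.radians(yaw); y=np.array([np.cos(a),np.sin(a),0]); z=np.array([0,0,-1.]); return np.column_stack([np.cross(y,z),y,z])
E
python3 - <<'E'
from h import *
import json
s=ctrl.sense(); m=model("wrist"); R=np.array(s["tool_rot"]); c=-np.array(m["R"]).T@m["t"]
off=R.T@(c-s["tool_pos"]); print("cam in tool",off.round(3),"axis",(R.T@np.array(m["R"])[2]).round(3), "toolrot",R.round(2).tolist())
def best(p):
    o=[]
    for y in (10,190):
        q=ctrl.inverse_kinematics(p,down(y)); o.append((np.abs(np.array(q)-ctrl.sense()["qpos"]).max() if q is not None else 1e9,y)); print(y,None if q is None else np.round(q,0))
    return min(o)[1]
Y=best([.52,.05,.3])
obs={}; ims=[]
for k,(cam,labs) in enumerate([([.58,-.2,.36],["white_tray_floor"]),([.54,-.02,.34],["clamp","jaw_handle","pin","notch","plate","white_tray_floor"]),([.50,.09,.32],["clamp","jaw_handle","pin","notch","plate"])]):
    p=np.array(cam)-down(Y)@off
    ctrl.movep(p,down(Y)); m=model("wrist"); ims.append(ctrl.capture("wrist"))
    for l in labs:
        d=ctrl.tip_of("wrist",l)
        if d: obs.setdefault(l,[]).append(ray(m,d[0]["position"])); print(k,l,np.round(d[0]["position"],1),round(d[0]["p"],2))
    np.savez(f"v{k}.npz",im=ims[-1],R=m["R"],t=m["t"],vfov=m["vfov"],cx=m["cx"],cy=m["cy"])
for n in ["scene","side"]:
    m=model(n); ctrl.capture(n)
    for l in ["clamp","jaw_handle","pin","notch","plate","white_tray_floor"]:
        pass
for l,r in obs.items():
    if len(r)>1: X,e=tri(r); print(l,X.round(4),np.round(e,4))
save("b",cv2.resize(np.vstack([np.hstack(ims[:2]),np.hstack([ims[2],0*ims[2]])]),(800,600)))
print(Y,ctrl.sense()["time_s"])
E
```

```text
cam in tool [ 0.082 -0.    -0.124] axis [-0.319  0.     0.948] toolrot [[0.92, 0.38, -0.0], [0.38, -0.92, -0.0], [-0.0, -0.0, -1.0]]
10 [  0.  14.  95.  -0.  71. -10.]
190 None
0 white_tray_floor [273.9 160.9] 0.98
1 plate [282.4  60.5] 0.85
1 white_tray_floor [277.1 290.8] 0.67
2 clamp [164.3 314.3] 0.34
2 jaw_handle [320.9 124.6] 0.95
2 pin [305.2  68.8] 0.64
2 notch [195.1  79.1] 0.72
2 plate [302.4 173.3] 0.7
white_tray_floor [ 0.617  -0.2828  0.0043] [0.0006 0.0006]
plate [0.5629 0.0145 0.0241] [0.0001 0.0001]
10 5.6
```

View pics/b.png

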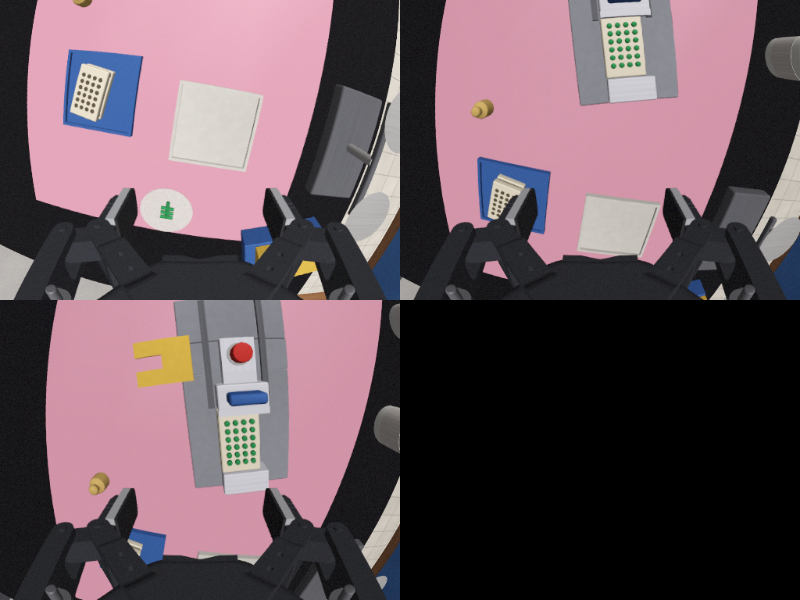

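The wrist view shows the clamp with its yaw near 10°. The red pin is at about (308, 67) in view 2, the yellow notch opens toward -x, and the white tray is empty. I'll take two more views nearer the pin and notch.

```bash
python3 - <<'E'
from h import *
off=np.array([.082,0,-.124]); Y=10
obs={};L=["jaw_handle","pin","notch","plate","clamp"]
def load(k):
    d=np.load(f"v{k}.npz"); m={a:d[a] for a in ("R","t","vfov","cx","cy")}; m["fish"]=True; return d["im"],m
for k,cam in [(3,[.44,.15,.30]),(4,[.56,.17,.30])]:
    ctrl.movep(np.array(cam)-down(Y)@off,down(Y)); m=model("wrist"); im=ctrl.capture("wrist")
    np.savez(f"v{k}.npz",im=im,R=m["R"],t=m["t"],vfov=m["vfov"],cx=m["cx"],cy=m["cy"])
    for l in L:
        d=ctrl.tip_of("wrist",l)
        if d: obs.setdefault(l,[]).append(ray(m,d[0]["position"])); print(k,l,np.round(d[0]["position"],1),round(d[0]["p"],2))
im2,m2=load(2)
for l,p in dict(jaw_handle=[320.9,124.6],pin=[305.2,68.8],notch=[195.1,79.1],plate=[302.4,173.3]).items(): obs.setdefault(l,[]).append(ray(m2,p))
for l,r in obs.items():
    if len(r)>1: X,e=tri(r); print(l,X.round(4),np.round(e,4))
# colour blobs
def blob(im,lo,hi,):
    h=cv2.cvtColor(im,cv2.COLOR_RGB2HSV); k=cv2.inRange(h,lo,hi); n,lab,st,c=cv2.connectedComponentsWithStats(k)
    return lab==1+np.argmax(st[1:,4]),st[1:,4].max()
# orthorectify view k at height z, 1px=0.5mm, x right,y up about (cx,cy)
def rect(k,z,c,h=.1,s=.0005):
    im,m=load(k); n=int(2*h/s); u,v=np.meshgrid(np.arange(n),np.arange(n))
    X=np.stack([c[0]-h+u*s,c[1]+h-v*s,0*u+z],-1)@np.array(m["R"]).T+m["t"]
    f=192/np.tan(np.radians(m["vfov"]/2)); rr=np.hypot(X[...,0],X[...,1]); th=np.arctan2(rr,X[...,2])*f/rr
    return cv2.remap(im,(m["cx"]+X[...,0]*th).astype(np.float32),(m["cy"]+X[...,1]*th).astype(np.float32),cv2.INTER_LINEAR)
def toW(p,c,h=.1,s=.0005): return np.array([c[0]-h+p[0]*s,c[1]+h-p[1]*s])
C=[.45,.09]; out=[]
for k in (2,3,4):
    r=rect(k,.060,C); b,a=blob(r,(20,120,90),(35,255,255)); pts=np.argwhere(b)[:,::-1].astype(np.float32)
    q=cv2.minAreaRect(pts); print("yellow",k,toW(q[0],C).round(4),np.round(np.array(q[1])*.5,1),round(q[2],2),"cen",toW(pts.mean(0),C).round(4))
    out.append(r)
for k in (2,3,4):
    for nm,z,lo,hi in (("red",.082,(0,150,90),(8,255,255)),("blue",.096,(105,120,60),(125,255,255))):
        c=[.55,.09]; r=rect(k,z,c); b,a=blob(r,lo,hi); pts=np.argwhere(b)[:,::-1].astype(np.float32); q=cv2.minAreaRect(pts)
        print(nm,k,toW(q[0],c).round(4),np.round(np.array(q[1])*.5,1),round(q[2],2))
c=[.617,-.283]; r=rect(0,.016,c); h=cv2.cvtColor(r,cv2.COLOR_RGB2HSV); b=cv2.inRange(h,(0,0,140),(179,32,255)); b=cv2.morphologyEx(b,cv2.MORPH_OPEN,np.ones((5,5)));n,lab,st,_=cv2.connectedComponentsWithStats(b)
pts=np.argwhere(lab==1+np.argmax(st[1:,4]))[:,::-1].astype(np.float32);q=cv2.minAreaRect(pts);print("tray",toW(q[0],c).round(4),np.round(np.array(q[1])*.5,1),q[2])
save("c",np.hstack([out[1],out[2]])) if 1 else 0
print(ctrl.sense()["time_s"])
E
```

```text
3 jaw_handle [377.2 217.6] 0.78
3 pin [359.  147.2] 0.96
3 notch [250.  158.5] 0.65
3 plate [346.6 240.6] 0.67
3 clamp [346.  228.5] 0.71
4 jaw_handle [225. 217.] 0.77
4 pin [223.3 143.9] 0.8
4 notch [114.8 161.2] 0.6
4 clamp [240.2 228. ] 0.57
jaw_handle [0.553  0.0734 0.0955] [0.0007 0.0004 0.0009]
pin [0.5402 0.1185 0.0458] [0.0002 0.0006 0.0008]
notch [0.4452 0.092  0.0591] [0.0013 0.001  0.0011]
plate [0.5622 0.0161 0.0292] [0.0003 0.0003]
clamp [0.568  0.0197 0.004 ] [0.0004 0.0004]
yellow 2 [0.4576 0.0941] [51.3 63.5] 74.05 cen [0.4606 0.0949]
yellow 3 [0.4572 0.0948] [52.6 63. ] 73.95 cen [0.4598 0.0954]
yellow 4 [0.4588 0.0952] [51.8 65.9] 73.91 cen [0.4616 0.096 ]
red 2 [0.5391 0.1171] [19.7 20.8] 56.31
blue 2 [0.5505 0.0729] [13.6 40.7] 74.2
red 3 [0.5346 0.1194] [30.  20.3] 16.7
blue 3 [0.5464 0.0774] [21.6 45.3] 74.2
red 4 [0.5408 0.1207] [19.7 23.9] 26.57
blue 4 [0.5524 0.0786] [20.2 39.4] 73.91
tray [ 0.6168 -0.2835] [128.  127.5] 90.0
7.2
```

View pics/c.png

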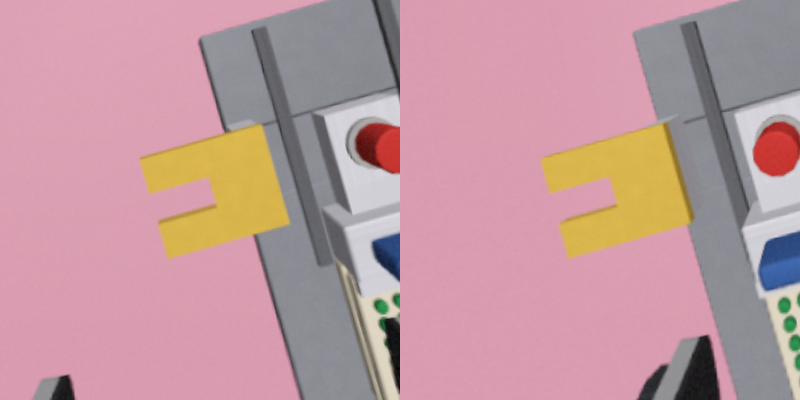

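The clamp yaw is about 16° and its origin (0.569, 0.019). The pin is at (0.540, 0.119). The slot's closed-end corners sit at (209,178) and (216,206) in the rectified view, which puts the seat at (0.446, 0.092). Heights match the text. Now I draw the pin.

```bash
cat >> h.py <<'E'
Y=16.; R16=down(Y); a=np.radians(Y); ux=np.array([np.cos(a),np.sin(a),0]); uy=np.array([-np.sin(a),np.cos(a),0])
NOTCH=np.array([.4462,.0917,.060]); PIN=np.array([.540,.119,.050])
def st():
    s=ctrl.sense(); print("t",round(s["time_s"],2),"tcp",np.round(s["tool_pos"],4),"F",np.round(s["force"],1),"w",round(s["width"],3),"g",round(s["gripper_force"],1)); return s
E
python3 - <<'E'
from h import *
ctrl.movep(PIN+[0,0,.10],R16); ctrl.command_gripper(.6); st()
print(ctrl.move_linear(PIN+[0,0,.026],speed=.08,max_force=12)); st()
ctrl.command_gripper(0); st()
print(ctrl.move_linear(PIN+[0,0,.086],speed=.06,max_force=25)); st()
m=model("wrist"); im=ctrl.capture("wrist"); d=ctrl.tip_of("wrist","pin")
if d: print(d[0]["position"],d[0]["p"],onz(ray(m,d[0]["position"]),.110))
s=ctrl.capture("side"); save("d",np.hstack([im,cv2.resize(s[130:280,170:370],(512,384))])[:,:,:][::1] if 0 else cv2.resize(np.hstack([im,cv2.resize(s[130:280,170:370],(512,384))]),(800,300)))
E
```

```text
t 7.96 tcp [0.5403 0.1188 0.1502] F [-0.1  1.1 -0.9] w 0.603 g 0.0
False
t 9.03 tcp [0.5403 0.1191 0.0765] F [-0.6  0.  -0.1] w 0.599 g 0.0
t 9.42 tcp [0.5402 0.119  0.0766] F [-2.  -0.3  6.7] w 0.234 g 58.5
False
t 10.57 tcp [0.5398 0.1189 0.1356] F [-0.2  0.5 -0.1] w 0.236 g 58.6
[253.5, 237.0] 0.69 [0.53803583 0.11947174 0.11      ]
```

View pics/d.png

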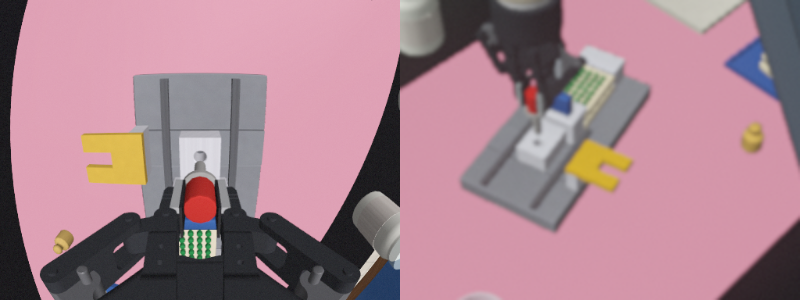

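The pin is drawn (wrist picture: knob at about (256,256), bore free). Next I carry it to above the notch and lower it with force watching.

```bash
python3 - <<'E'
from h import *
dz=.0265 # tcp above pin origin
ctrl.move_linear(PIN+[0,0,.096],speed=.1)
ctrl.move_linear(NOTCH+[0,0,.060+dz],speed=.15); 
m=model("wrist"); im=ctrl.capture("wrist"); d=ctrl.tip_of("wrist","notch")
if d: print(d[0]["position"],d[0]["p"],onz(ray(m,d[0]["position"]),.06))
print(ctrl.move_linear(NOTCH+[0,0,.036+dz],speed=.04,max_force=6)); s=st()
if s["tool_pos"][2]<.06+.038+dz:
    print(ctrl.move_linear(NOTCH+[0,0,dz+.001],speed=.03,max_force=6)); st()
im2=ctrl.capture("wrist"); sd=ctrl.capture("side")
save("e",cv2.resize(np.hstack([im,im2,cv2.resize(sd[180:255,230:330],(512,384))]),(800,200)))
E
```

```text
[253.6, 198.0] 0.63 [0.44487937 0.09269291 0.06      ]
False
t 12.62 tcp [0.4463 0.0917 0.1225] F [-0.5  0.1 -1. ] w 0.233 g 58.7
False
t 13.93 tcp [0.4463 0.0917 0.0877] F [ 0.4 -0.7 -1.3] w 0.232 g 58.7
```

View pics/e.png

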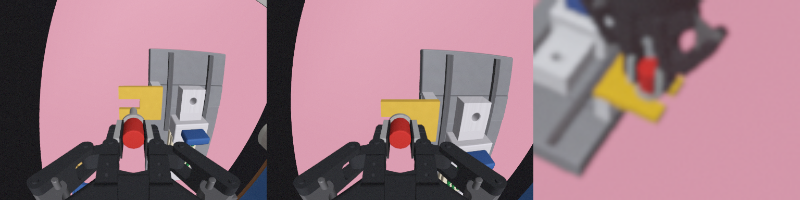

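The slot clears the shank on both sides and the shank is through it. I lower the collar onto the plate, release, then push the fin with closed fingers.

```bash
python3 - <<'E'
from h import *
dz=.0265
print(ctrl.move_linear(NOTCH+[0,0,dz-.004],speed=.02,max_force=4)); st()
ctrl.command_gripper(.6); st()
ctrl.move_linear(NOTCH+[0,0,.12],speed=.15)
m=model("wrist"); im=ctrl.capture("wrist")
H=np.array([.553,.0734,.0955])
ctrl.movep(H-uy*.03+[0,0,.06],R16); ctrl.command_gripper(0); st()
print(ctrl.move_linear(H-uy*.03+[0,0,-.0095],speed=.08,max_force=10)); st()
print(ctrl.move_linear(H+uy*(-.017+.058)+[0,0,-.0095],speed=.05,max_force=15)); st()
ctrl.move_linear(np.array(ctrl.sense()["tool_pos"])-uy*.01,speed=.1)
ctrl.move_linear(np.array(ctrl.sense()["tool_pos"])+[0,0,.09],speed=.2)
off=np.array([.082,0,-.124]); P=np.array([.5622,.0161,.3]); obs=[];obp=[];obh=[]; 
for dy in (.02,.10):
    ctrl.movep(P+uy*dy-R16@off,R16); m=model("wrist"); w=ctrl.capture("wrist")
    for l,o in (("plate",obs),("pin",obp),("jaw_handle",obh)):
        d=ctrl.tip_of("wrist",l)
        if d: o.append(ray(m,d[0]["position"])); print(l,d[0]["position"],round(d[0]["p"],2))
    r=ctrl.silhouettes("wrist","plate"); print(r[0]["extent"] if r else None)
    np.savez(f"w{dy}.npz",im=w,reg=r[0]["region"],R=m["R"],t=m["t"],vfov=m["vfov"],cx=m["cx"],cy=m["cy"])
for o in (obs,obp,obh):
    if len(o)>1: print([np.round(k,4) for k in tri(o)])
save("f",cv2.resize(np.hstack([im,w]),(800,300))); st()
E
```

```text
True
t 14.24 tcp [0.4465 0.0917 0.0866] F [-2.6 -0.6  9.7] w 0.236 g 59.7
t 14.65 tcp [0.4461 0.0917 0.0859] F [-0.1  0.5 -0.2] w 0.605 g 0.0
t 16.58 tcp [0.5612 0.0447 0.1557] F [-0.3 -0.2  0.5] w 0.0 g 0.0
False
t 17.6 tcp [0.5616 0.0446 0.0864] F [-0.1  0.   0.6] w -0.002 g 0.0
True
t 18.82 tcp [0.5431 0.1081 0.086 ] F [ 0.9 -4.7  2.8] w -0.0 g 2.0
plate [257.3, 112.8] 0.69
[227.6, 68.8, 288.8, 162.4]
plate [255.8, 192.2] 0.85
pin [146.3, 92.8] 0.84
jaw_handle [268.3, 76.9] 0.57
[226.9, 157.7, 285.2, 240.1]
[array([0.563 , 0.0138, 0.0125]), array([0.0002, 0.0002])]
t 21.22 tcp [0.5575 0.0327 0.176 ] F [-0.2 -0.  -0.4] w -0.002 g 0.0
```

View pics/f.png

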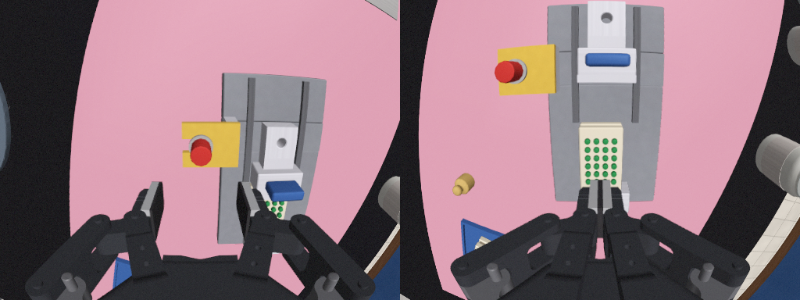

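The jaw is open and the pin hangs in the notch (knob at about (512, 70) of the right half). I refine the plate pose from its green capsules and check the fin, then grasp.

```bash
cat > p.py <<'E'
from h import *
def an(k):
    d=np.load(k); m={a:d[a] for a in ("R","t","vfov","cx","cy")}; m["fish"]=True
    h=cv2.cvtColor(d["im"],cv2.COLOR_RGB2HSV); g=(cv2.inRange(h,(45,80,40),(85,255,255))>0)
    n,lab,s,c=cv2.connectedComponentsWithStats((g&cv2.dilate(d["reg"].astype(np.uint8),np.ones((5,5))).astype(bool)).astype(np.uint8))
    c=c[1:][s[1:,4]>6]; W=np.array([onz(ray(m,p),.0595)[:2] for p in c])
    q=cv2.minAreaRect((W*1000).astype(np.float32)); print(k,len(c),"mean",W.mean(0).round(4),np.round(q[0],1),np.round(q[1],1),round(q[2],1))
    b=cv2.inRange(h,(105,120,60),(125,255,255)); b[:, :180]=0; b[200:]=0; n,lab,s,c=cv2.connectedComponentsWithStats(b); print("fin",s[1:,4].max(), onz(ray(m,c[1+np.argmax(s[1:,4])]),.09).round(4))
an("w0.02.npz"); an("w0.1.npz")
E
python3 p.py
```

```text
w0.02.npz 24 mean [0.5632 0.0158] [563.1  15.9] [29.9 49.4] 16.0Traceback (most recent call last):
  File "p.py", line 9, in <module>
    an("w0.02.npz"); an("w0.1.npz")
    ~~^^^^^^^^^^^^^
  File "p.py", line 8, in an
    b=cv2.inRange(h,(105,120,60),(125,255,255)); b[:, :180]=0; b[200:]=0; n,lab,s,c=cv2.connectedComponentsWithStats(b); print("fin",s[1:,4].max(), onz(ray(m,c[1+np.argmax(s[1:,4])]),.09).round(4))
                                                                                                                                     ~~~~~~~~~~~^^
    return umr_maximum(a, axis, None, out, keepdims, initial, where)
ValueError: zero-size array to reduction operation maximum which has no identity
```

```bash
python3 - <<'E'
from h import *
d=np.load("w0.1.npz"); m={a:d[a] for a in ("R","t","vfov","cx","cy")}; m["fish"]=True
f=onz(ray(m,[268.3,76.9]),.096); print("jaw travel",(f-[.553,.0734,.096])@uy)
P=np.array([.5631,.0158,0])
ctrl.movep(P+[0,0,.16],R16); ctrl.command_gripper(.9)
print(ctrl.move_linear(P+[0,0,.043],speed=.08,max_force=8)); st()
ctrl.command_gripper(0); s=st()
z0=s["tool_pos"][2]
print(ctrl.move_linear(P+[0,0,.053],speed=.03,max_force=15)); st()
ctrl.move_linear(P+[0,0,.143],speed=.1); st()
w=ctrl.capture("wrist"); sd=ctrl.capture("side"); sc=ctrl.capture("scene")
save("g",cv2.resize(np.hstack([w,cv2.resize(sd[120:270,170:370],(512,384)),cv2.resize(sc[150:270,190:350],(512,384))]),(798,200)))
E
```

```text
jaw travel 0.052364156389563904
False
t 23.79 tcp [0.5634 0.0158 0.0434] F [ 0.1  0.8 -0.4] w 0.896 g 0.0
t 24.16 tcp [0.5635 0.0158 0.0435] F [-0.5  0.8  5.6] w 0.572 g 63.0
False
t 24.64 tcp [0.5631 0.0158 0.0531] F [-0.6 -0.9 -1.9] w 0.574 g 62.1
t 25.69 tcp [0.5627 0.0158 0.1424] F [-0.1  0.2 -1.9] w 0.573 g 62.1
```

View pics/g.png

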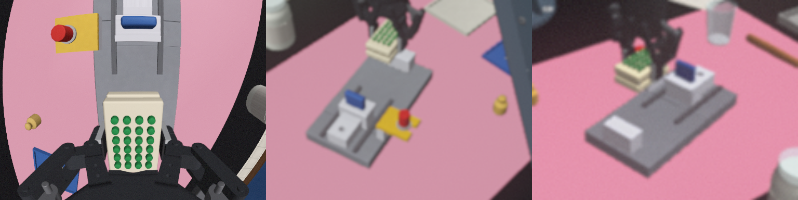

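The plate is held level and clear of the clamp. Next I carry it to the white tray.

```bash
python3 - <<'E'
from h import *
T=np.array([.617,-.283,0]); R0=down(0)
ctrl.move_linear(T+[0,0,.14],R0,speed=.15); st()
ctrl.move_linear(T+[0,0,.035],speed=.1); ctrl.wait(.2)
print(ctrl.move_linear(T+[0,0,.021],speed=.015,max_force=3)); st()
ctrl.command_gripper(.76); st()
ctrl.move_linear(T+[0,0,.14],speed=.12)
p=T+np.array([0,.03,.30])-R0@np.array([.082,0,-.124]); ctrl.movep(p,R0)
w=ctrl.capture("wrist"); sd=ctrl.capture("side"); sc=ctrl.capture("scene")
rs=[]
for n in ("wrist","side","scene"):
    m=model(n); d=ctrl.tip_of(n,"plate")
    if d: print(n,[(np.round(x["position"],1),round(x["p"],2),onz(ray(m,x["position"]),.005).round(3)) for x in d])
save("i",cv2.resize(np.hstack([w,sd,sc]),(798,200))); save("j",cv2.resize(np.hstack([w[100:350,130:430],sd[80:230,220:400].repeat(2,0).repeat(2,1)[:250,:300]]),(780,325))); st()
E
```

```text
t 28.02 tcp [ 0.6171 -0.2825  0.1401] F [ 0.4 -0.2 -2.3] w 0.577 g 62.1
True
t 30.1 tcp [ 0.6169 -0.283   0.0246] F [-0.1  0.2  5.8] w 0.578 g 63.1
t 30.4 tcp [ 0.6163 -0.2826  0.0236] F [ 0.1  0.7 -0.2] w 0.761 g 0.0
wrist [(array([258.7, 119.7]), 0.6, array([ 0.619, -0.282,  0.005]))]
side [(array([317.1, 125.6]), 0.87, array([ 0.62 , -0.286,  0.005]))]
scene [(array([163.2, 287.6]), 0.6, array([ 0.623, -0.286,  0.005])), (array([189.3, 209.7]), 0.2, array([ 0.375, -0.101,  0.005]))]
t 32.17 tcp [ 0.6169 -0.3341  0.1753] F [ 0.5 -0.6  0. ] w 0.76 g 0.0
```

View pics/i.png

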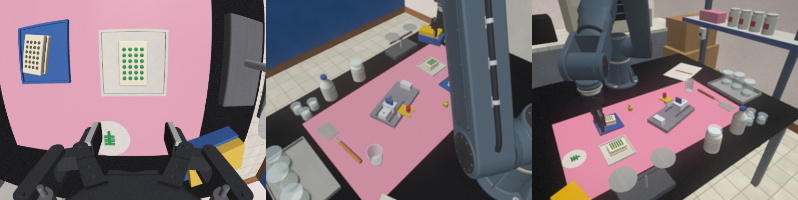

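View pics/j.png

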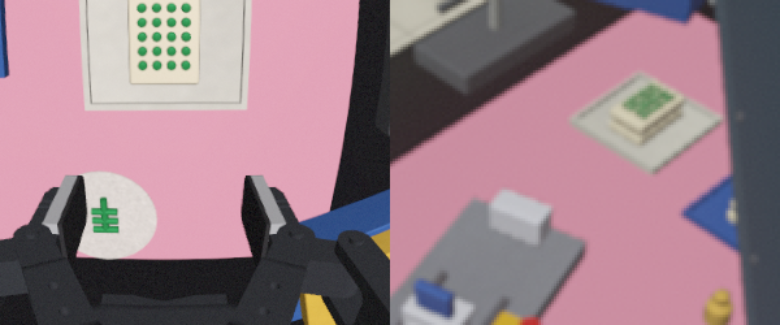

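The plate lies flat in the middle of the white tray. The pin still hangs in the notch, the jaw is open and the bystanders are undisturbed.

```bash
python3 -c "
from station import ctrl
print(ctrl.finish_job())"
```

```text
the job is handed in; nothing more can be done
None
```

The job is handed in at about 32 s of the 66 s allowed: the pin hangs in the yellow notch, the jaw is open by about 52 mm of its 55 mm travel (measured from one picture), and the filled plate lies flat near the centre of the white tray, with the beaker, weight, spatula and empty plate not touched.

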